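Lay the accountant's desk out again after it was piled up

ROBOT

A 6-joint arm with a two-finger parallel gripper is mounted at the origin on the work surface. World frame = base frame: x ahead of the robot, y to its left, z up, the work surface at z = 0. Lengths are in m, angles in rad, forces in N, time in s.
With the tool pointing down it reaches from about 0.35 to 0.975 m from the base axis. Payload 4.9 kg.
Tool frame: the origin (TCP) lies on the centre line of the jaws, within the pads' length; the fingertips stand 14 mm ahead of it and the grasp point (between the pads) lies 5 mm behind it (manip.nose_length is the distance from the TCP to the fingertips, in m); z points along the fingers, y is the line along which they close (so a half turn about z gives the same grasp; the last joint's range is limited). The gripper opens to 85 mm and grips with 20 to 120 N. Pads are 22 mm wide; open, the fingers measure 114 mm over their backs; the gripper's body (76 mm by 85 mm) begins 54 mm behind the grasp point. The pads swing forward as they close: fully open they stand 13 mm farther back than shut.
Start: joints at [-1.228, 0.053, 1.613, -0, 1.476, -0.119], TCP at [0.278, -0.56, 0.245] pointing down, gripper open.
Joint ranges: [-3.01, 3.01], [-1.01, 2.22], [0.06, 2.58], [-1.02, 4.17], [0.09, 2.62], [-3.14, 3.14]. Speed limits (rad/s): [2.57, 2.57, 3.14, 3.14, 3.14, 3.14].

INTERFACE

Orientations are given as a unit quaternion [w, x, y, z].
In Python, from plant import manip, imaging gives the robot as it stands.
- The arm moves only by the tool play_rows, never from a script. Its argument "commands" is a list of rows, each a list of 6 numbers: the shift along the tool's x, y, z in mm, then the turn, a rotation vector about the tool's x, y, z in degrees. A call has 1 to 5 rows; each row shifts and turns the commanded pose from where the row before left it, along the tool's axes as they then stand; what a row does not reach is not made up. A row lasts 1/12 s, in which the tool goes at most 41.7 mm and 7.16 degrees, less where a joint would pass 70% of its speed; a pose out of reach is approached as far as the arm can. A call is refused whole if a number of a shift passes 41.7 or a number of a turn 7.16, either way. A call with a gripper value outside its range is refused whole. "hand" is the finger opening in mm, from 0 to 85.4, set as the call begins (left out, the last holds). The fingers move at their own pace and stop on an object; the grip force is fixed at half the most. Time passes only in rows, so rows that do not move let the fingers close. It gives the time, the measured TCP pose, the force, the opening and the grip force at its end, in the units of the state.
- manip.state(): the state, without advancing time (a new reading comes with each control period).
- imaging.grab_frame(name): name is "side" or "top" or "wrist"; returns a dict with "image" (400x640x3 uint8, red, green, blue), "fx", "fy", "cx", "cy" (pixels), "R" (3x3) and "t" (3): a world point X has camera coordinates R X + t; the wrist camera has in their place "mount" (4x4, takes a point from camera to tool coordinates, whose origin is the TCP and whose axes are the flange's). Camera axes: x right, y down, z forward; pixel columns grow to the right and rows downward; lengths in m; the calibration is good to about 2 mm. A picture is of the moment at which its call begins: read the wrist's pose just before it. There is no depth.
- manip.job_done(): hands the job in; it is judged then, once.
The state is a dict: "time": time; "joint_pos": joint angles; "joint_vel": joint speeds; "joint_efforts": joint torques, N m; "tool_pos": TCP position; "tool_rot": TCP orientation; "contact_force": force on the tool from outside, world axes, zero at the start; "ft_torque": the same for the moment, N m; "gripper_width": opening from 0.0 (shut) to 1.0 (fully open); "grasp_force": force on a finger pad.
Only numpy, scipy, OpenCV 4.12 (cv2) and the standard library are available. Lean on these libraries where they do the work, as an engineer would, in place of code of your own. Each camera call takes 0.05 s, during which the arm holds its last target. There are 200 camera calls.

TASK

The cleaner has piled the pen box, the blue ink pad and the glass paperweight on top of one another and left the white cup standing on the receipts. Put each back where it belongs, upright and without dropping it: the cup in the middle of the black slate coaster, the paperweight in the middle of the pile of receipts, the ink pad flat in the grey recess of the stamp stand, and the pen box flat inside the green pen tray. Leave the brown stapler and the tin canister where they stand.

Things in the scene. Friction and masses are not known exactly. Their poses are not given: they have to be found in the camera images.
- cup_mid (a point): white ceramic cup with one handle, at the start standing on the receipts. Straight round outside 62 mm in diameter, 64 mm high, wall 4 mm, open at the top, about 0.2 kg. This point is on its axis, half-way up (32 mm above its foot); z is up along the axis; the handle stands out 37 mm from the wall towards own +y, so it is gripped across own x.
- paperweight_mid (a point): round green glass paperweight on a cork base, at the start on top of the stack. 56 mm in diameter, 38 mm high, about 0.2 kg: straight side wall from 7 to 24 mm above its underside, domed above. This point is on its axis, half-way up (19 mm above its underside); z is up.
- ink_pad_mid (a point): closed blue ink-pad tin, at the start in the middle of the stack, under the paperweight and on the pen box, nearly in line with it. A flat box of 58 mm (own x) by 110 mm (own y) by 20 mm (z, up), about 0.1 kg; gripped across own x. This point is its centre.
- pen_box_mid (a point): closed pen box of pale wood with a brass clasp and hinges, at the start at the bottom of the stack, on the desk. 58 mm (own x) by 168 mm (own y) by 36 mm (z, up), about 0.18 kg; gripped across own x. This point is its centre.
- coaster: black slate coaster, fixed, 100 by 100 mm, 6 mm thick: the cup's place. Origin: centre of its underside, on the desk; z up.
- receipts: neat pile of white receipts, fixed, 108 mm (own x) by 148 mm (own y), 16 mm high: the paperweight's place; the cup stands on it at the start. Origin: centre of its underside, on the desk; z up.
- recess (a point): the ink pad's place: centre of the floor of the grey recess in the black stamp stand (fixed). The stand is 90 mm (own x) by 200 mm (own y); the recess floor lies 6 mm above the desk and measures 82 mm (own x) by 134 mm (own y) inside a lip 4 mm high and 4 mm wide; the ink pad lies in it with its long side along own y, either way round. Two hand stamps, 65 mm high above the desk, stand on the stand centred 97 mm from this point towards own +y. z up.
- pen_tray: the pen box's place: open green pen tray, fixed, 90 mm (own x) by 200 mm (own y) outside, walls 4 mm thick and 12 mm high above the desk, floor 4 mm above the desk, so 82 by 192 mm inside; the pen box lies in it with its long side along own y, either way round. Origin: centre of its underside, on the desk; z up.
- stapler_mid (a point): brown bakelite desk stapler, loose, 36 mm (own x) by about 135 mm (own y), about 52 mm high; not to be moved. This point is on its centre line 25 mm above the desk.
- canister_mid (a point): dull silver screw-top tin canister, loose, 56 mm in diameter, 71 mm high; not to be moved. This point is its centre.
Not all that is in view belongs to the job. What is shaped like the part that bears cup_mid but turquoise is not meant. Several things look just like the pen_tray: the one meant starts farthest from the robot's base.

How it is judged:
By the outcome, as a careful person would: the job done as asked, in the order asked, and still so for the second after the job is handed in, with the robot touching nothing.
It also fails if it takes over 112 s, if anything falls off the work surface, if the arm or the gripper's body presses on something with over 40 N, if the wrist force passes 120 N, or if a joint passes its speed limit or range.

## Working session

There is one attempt and no reset: what is moved stays moved. The work goes in short steps, Python scripts to look and compute and a tool call to move; the robot and the scene stay as the last step left them, time stands still between calls to the robot, and variables do not carry over. Pictures are saved under pics/ and viewed, at most 14 in all, crops included, and the job is handed in when it is done.

Besides the shell and the picture viewer there is one more tool, called after "Emit:" by a JSON object that holds its "api" and its "payload", one argument or row to a line. play_rows: Moves the arm, as the interface text tells. Its arguments: {"type":"object","properties":{"commands":{"type":"array","items":{"type":"array","items":{"type":"number"}}},"hand":{"type":"number"}},"required":["commands"]}

```bash
mkdir -p pics; ls; python3 - <<'E'
from plant import manip, imaging
import cv2
s=manip.state();print(s)
for n in ("top","side","wrist"):
    f=imaging.grab_frame(n)
    cv2.imwrite(f"pics/{n}0.png",f["image"][:,:,::-1])
    print(n,{k:v for k,v in f.items() if k!="image"})
E
```

```text
pics
{'time': 0.0, 'joint_pos': array([-1.22799847e+00,  5.33298231e-02,  1.61424845e+00,  1.04114877e-05,
        1.47602759e+00, -1.19029999e-01]), 'joint_vel': array([-0.00139343, -0.00127197, -0.00036838, -0.00237126, -0.00048777,
        0.00056855]), 'joint_efforts': array([-7.22226059e-05, -3.93687522e+01, -3.70173812e+01, -1.15594535e-04,
        7.03882019e-03,  2.14540108e-05]), 'tool_pos': array([ 0.27827962, -0.55897906,  0.24410697]), 'tool_rot': array([-1.00088850e-03,  9.73457254e-01,  2.28866687e-01, -1.07238468e-04]), 'contact_force': array([ 0.36765789,  0.2185558 , -0.14299943]), 'ft_torque': array([-0.00442587,  0.00103648, -0.02084937]), 'grasp_force': 0.0, 'gripper_width': 1.0031920440011792}
top {'fx': 511.0920877238859, 'fy': 511.0920877238859, 'cx': 317.7167701352116, 'cy': 204.55054644839493, 'R': array([[ 0.00953741, -0.99983965, -0.01515596],
       [-0.9900549 , -0.00731445, -0.14049122],
       [ 0.14035784,  0.01634515, -0.98996592]]), 't': array([-0.02020814,  0.44996904,  1.21728546])}
side {'fx': 427.6769075594435, 'fy': 427.6769075594435, 'cx': 319.53637963240993, 'cy': 196.07268329305037, 'R': array([[-0.94725285, -0.31963064, -0.02341542],
       [-0.13928638,  0.4763847 , -0.86813416],
       [ 0.28863703, -0.81908111, -0.49577696]]), 't': array([0.39734871, 0.12421052, 0.90529636])}
wrist {'fx': 288.1395862860354, 'fy': 288.1395862860354, 'cx': 316.35762755251386, 'cy': 197.6861234702797, 'mount': array([[ 1.30032160e-03, -9.62981723e-01, -2.69563554e-01,
         6.90035922e-02],
       [ 9.99999110e-01,  1.17214048e-03,  6.36475417e-04,
        -3.68471439e-04],
       [-2.96947839e-04, -2.69564142e-01,  9.62982391e-01,
        -1.28500588e-01],
       [ 0.00000000e+00,  0.00000000e+00,  0.00000000e+00,
         1.00000000e+00]])}
```

View pics/top0.png

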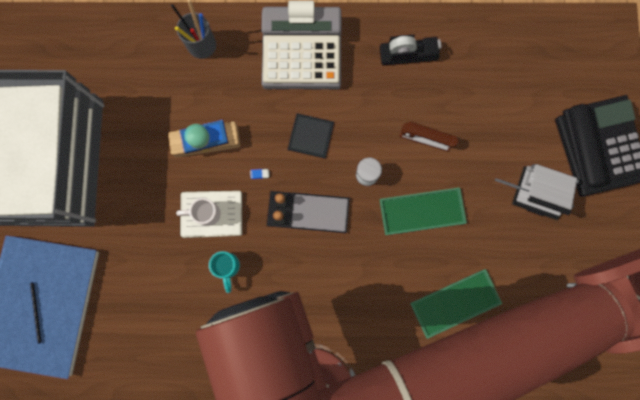

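View pics/side0.png

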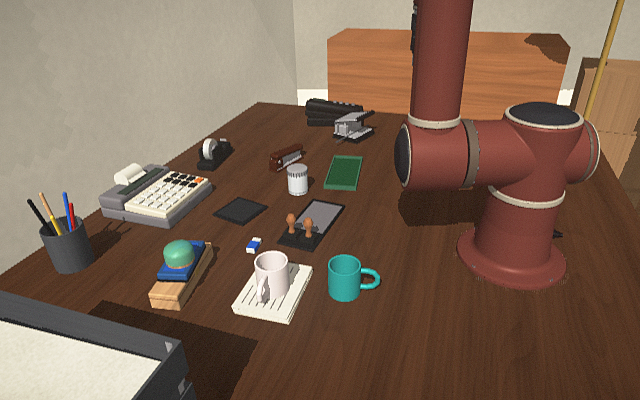

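The top view shows the stack at (200,137), the white cup at (203,212) on the receipts, the coaster at (311,135), the stand at (308,211) with its stamps to the left, and the canister at (369,171). The stapler is at (430,136), with green trays at (423,211) and (456,303). The arm covers the lower right. The next step is an enlarged crop.

```bash
python3 - <<'E'
import cv2
i=cv2.imread("pics/top0.png")
cv2.imwrite("pics/c1.png",cv2.resize(i[100:250,160:360],None,fx=4,fy=4,interpolation=cv2.INTER_CUBIC))
cv2.imwrite("pics/c2.png",cv2.resize(i[110:260,340:500],None,fx=4,fy=4,interpolation=cv2.INTER_CUBIC))
E
```

```text
(no output)
```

View pics/c1.png

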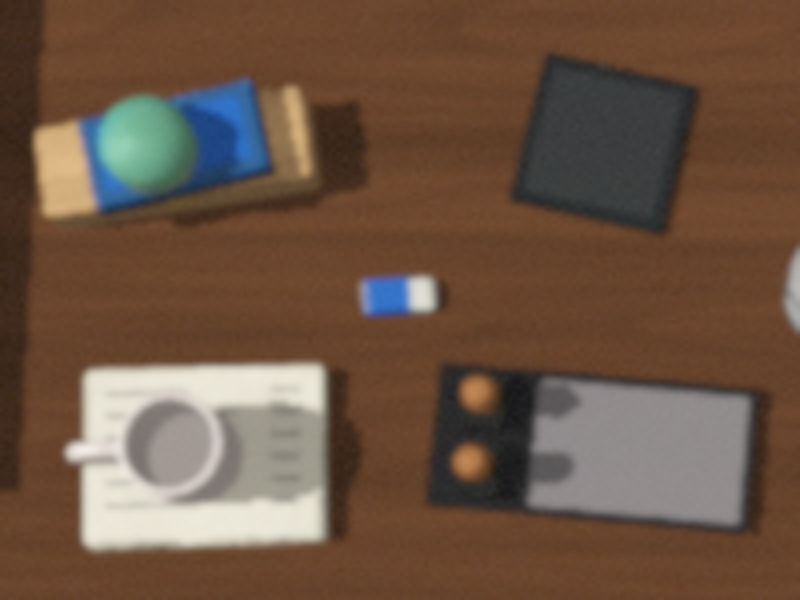

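View pics/c2.png

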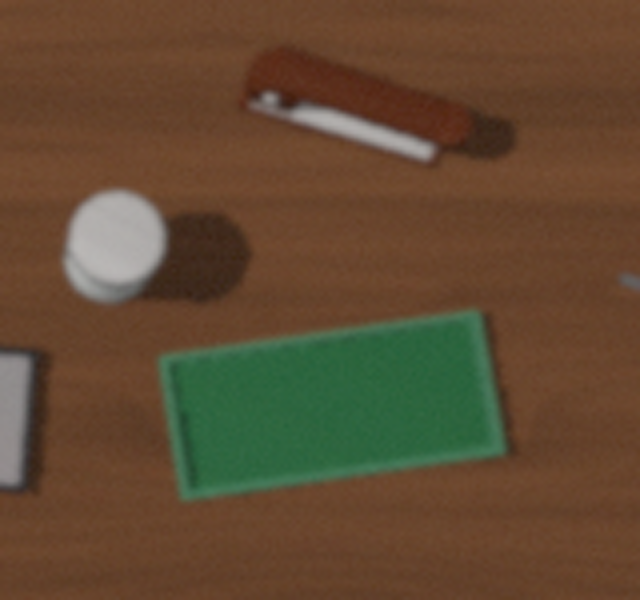

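The crops give the corner pixels, which I now back-project.

```bash
cat > h.py <<'E'
import numpy as np, cv2
from scipy.spatial.transform import Rotation as Rot
from plant import manip, imaging
def quat(q): return Rot.from_quat([q[1],q[2],q[3],q[0]])
def grab(n,fn=None):
    s=manip.state(); f=imaging.grab_frame(n)
    if n=="wrist":
        M=f["mount"]; Rt=quat(s["tool_rot"]).as_matrix()
        Rc=Rt@M[:3,:3]; c=Rt@M[:3,3]+s["tool_pos"]
        f["R"]=Rc.T; f["t"]=-Rc.T@c
    if fn: cv2.imwrite(fn,f["image"][:,:,::-1])
    np.savez(f"last_{n}.npz",**f)
    return f
def bp(f,uv,z):
    uv=np.atleast_2d(uv).astype(float)
    d=np.c_[(uv[:,0]-f["cx"])/f["fx"],(uv[:,1]-f["cy"])/f["fy"],np.ones(len(uv))]@f["R"]
    c=-f["R"].T@f["t"]; z=np.broadcast_to(z,len(uv))
    return c+d*((z-c[2])/d[:,2])[:,None]
def proj(f,X):
    p=np.atleast_2d(X)@f["R"].T+f["t"]
    return np.c_[f["fx"]*p[:,0]/p[:,2]+f["cx"],f["fy"]*p[:,1]/p[:,2]+f["cy"]]
def rect(X):
    X=np.array(X); c=X[:,:2].mean(0)
    e=(X[1]-X[0]+X[2]-X[3])/2; g=(X[3]-X[0]+X[2]-X[1])/2
    L=lambda v:np.hypot(v[0],v[1])*1000
    return "c %.4f %.4f  edge01 len %.0f ang %.1f  edge03 len %.0f ang %.1f"%(*c,L(e),np.degrees(np.arctan2(e[1],e[0])),L(g),np.degrees(np.arctan2(g[1],g[0])))
E
python3 - <<'E'
from h import *
f=dict(np.load("last_top.npz")) if 0 else grab("top")
c1=lambda P:(np.array(P)+.5)/4-.5+[160,100]
c2=lambda P:(np.array(P)+.5)/4-.5+[340,110]
def r(n,P,z): print(n,rect(bp(f,P,z)))
r("pad",c1([(80,121),(250,79),(271,172),(103,212)]),.056)
r("box",c1([(35,129),(298,86),(318,178),(44,218)]),.036)
r("rec",c1([(83,370),(325,364),(327,540),(84,547)]),.016)
r("coas",c1([(548,57),(697,90),(663,232),(514,198)]),.006)
r("stand",c1([(445,366),(762,392),(747,530),(430,503)]),.008)
r("recess",c1([(535,376),(754,394),(742,528),(525,508)]),.006)
r("tray",c2([(162,356),(483,312),(506,455),(183,498)]),.012)
r("tray2",[(411,304),(488,270),(502,302),(427,336)],.012)
print("pw",bp(f,c1([(147,145)]),.077),"cup",bp(f,c1([(172,445),(70,452)]),[.08,.05]),"can",bp(f,c2([(117,238)]),.071))
print("stapler",bp(f,c2([(275,55),(465,125)]),.05))
E
```

```text
pad c 0.6140 0.2644  edge01 len 106 ang -75.6  edge03 len 60 ang -164.7
box c 0.6153 0.2706  edge01 len 169 ang -80.6  edge03 len 59 ang -168.8
rec c 0.4285 0.2485  edge01 len 151 ang -88.0  edge03 len 110 ang -177.3
coas c 0.6308 0.0028  edge01 len 97 ang -102.7  edge03 len 95 ang 167.5
stand c 0.4359 0.0066  edge01 len 198 ang -94.4  edge03 len 87 ang 174.5
recess c 0.4340 -0.0202  edge01 len 136 ang -94.6  edge03 len 84 ang 175.8
tray c 0.4391 -0.2763  edge01 len 201 ang -81.8  edge03 len 89 ang -172.4
tray2 c 0.2164 -0.3538  edge01 len 202 ang -65.9  edge03 len 83 ang -155.9
pw [[0.60858948 0.27673387 0.077     ]] cup [[0.42624074 0.25337371 0.08      ]
 [0.42534187 0.32224984 0.05      ]] can [[ 0.53079405 -0.1382848   0.071     ]]
stapler [[ 0.65051283 -0.23745081  0.05      ]
 [ 0.60694539 -0.352381    0.05      ]]
```

The poses are consistent with the known sizes, and the near tray at (0.216,-0.354) is the decoy. First I turn the tool to yaw 90° and travel above the cup.

Emit:
{"api": "play_rows", "payload": {
  "commands": [
    [0,0,0,0,0,-7.06],
    [0,0,0,0,0,-7.06],
    [0,0,0,0,0,-7.06],
    [0,0,0,0,0,-7.06],
    [0,0,0,0,0,-7.06]
  ],
  "hand": 85.4
}}

```text
time: 0.62
tool_pos: [0.2784, -0.5594, 0.2449]
tool_rot: [-0.0, 0.857, 0.516, 0.0]
contact_force: [-1.2, -0.6, -0.2]
gripper_width: 1.001
grasp_force: 0.0
```

Emit:
{"api": "play_rows", "payload": {
  "commands": [
    [0,0,0,0,0,-7.06],
    [0,0,0,0,0,-7.06],
    [0,0,0,0,0,-7.06],
    [0,0,0,0,0,-7.06],
    [39,7,0,0,0,0]
  ]
}}

```text
time: 1.03
tool_pos: [0.2841, -0.5238, 0.2436]
tool_rot: [-0.0, 0.707, 0.707, -0.001]
contact_force: [-0.4, 1.7, -0.6]
gripper_width: 1.002
grasp_force: 0.0
```

Emit:
{"api": "play_rows", "payload": {
  "commands": [
    [39,7,0,0,0,0],
    [39,7,0,0,0,0],
    [39,7,0,0,0,0],
    [39,7,0,0,0,0],
    [39,7,0,0,0,0]
  ]
}}

```text
time: 1.45
tool_pos: [0.3203, -0.3236, 0.2449]
tool_rot: [-0.0, 0.707, 0.707, 0.0]
contact_force: [0.6, 0.8, 0.3]
gripper_width: 1.001
grasp_force: 0.0
```

Emit:
{"api": "play_rows", "payload": {
  "commands": [
    [39,7,0,0,0,0],
    [39,7,0,0,0,0],
    [39,7,0,0,0,0],
    [39,7,0,0,0,0],
    [39,7,0,0,0,0]
  ]
}}

```text
time: 1.87
tool_pos: [0.3552, -0.1287, 0.2452]
tool_rot: [0.0, 0.707, 0.707, 0.0]
contact_force: [1.4, 0.7, -0.4]
gripper_width: 0.999
grasp_force: 0.0
```

Emit:
{"api": "play_rows", "payload": {
  "commands": [
    [39,7,0,0,0,0],
    [39,7,0,0,0,0],
    [39,7,0,0,0,0],
    [39,7,0,0,0,0],
    [39,7,0,0,0,0]
  ]
}}

```text
time: 2.28
tool_pos: [0.3902, 0.0665, 0.2455]
tool_rot: [0.001, 0.707, 0.707, 0.0]
contact_force: [1.2, -0.3, -1.3]
gripper_width: 1.003
grasp_force: 0.0
```

Emit:
{"api": "play_rows", "payload": {
  "commands": [
    [39,7,0,0,0,0],
    [39,7,0,0,0,0],
    [39,7,0,0,0,0],
    [32,8,0,0,0,0],
    [0,0,0,0,0,0]
  ]
}}

```text
time: 2.7
tool_pos: [0.4194, 0.2179, 0.2449]
tool_rot: [-0.001, 0.705, 0.709, 0.0]
contact_force: [-0.6, -0.3, -0.5]
gripper_width: 0.997
grasp_force: 0.0
```

```bash
cat >> h.py <<'E'
def togo(x,y,z,phi):
    """shift (mm, in present tool axes) and turn (deg, tool axes) to a tool-down pose with tool x at yaw phi"""
    s=manip.state(); Rt=quat(s["tool_rot"]); p=s["tool_pos"]
    a=np.radians(phi); T=Rot.from_matrix(np.array([[np.cos(a),np.sin(a),0],[np.sin(a),-np.cos(a),0],[0,0,-1]]))
    T=T.as_matrix()
    print("t %.2f"%s["time"],"tcp",p.round(4),"w %.3f"%s["gripper_width"],"F",s["contact_force"].round(1))
    d=np.array([x,y,z])-p
    print("shift mm (target-yaw tool axes)",(T.T@d*1000).round(1),"present axes",(Rt.inv().apply(d)*1000).round(1),"turn deg",np.degrees((Rt.inv()*Rot.from_matrix(T)).as_rotvec()).round(2))
E
python3 - <<'E'
from h import *
togo(.4262,.2534,.24,90)
f=grab("wrist","pics/w1.png"); g=grab("top","pics/t1.png")
E
```

```text
t 2.70 tcp [0.4194 0.2179 0.2449] w 0.997 F [-0.6 -0.3 -0.5]
shift mm (target-yaw tool axes) [35.5  6.8  4.9] present axes [35.4  7.   5. ] turn deg [-0.05 -0.1   0.33]
```

View pics/w1.png

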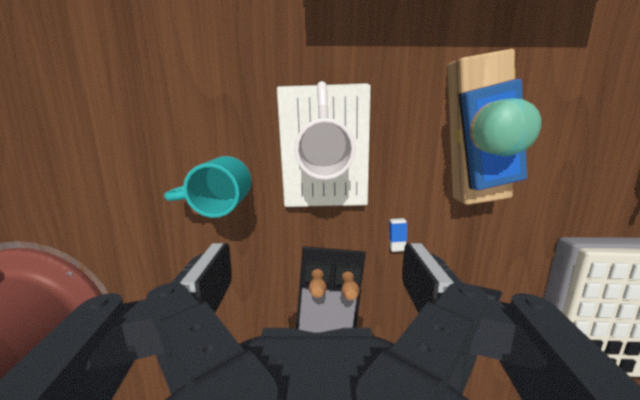

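View pics/t1.png

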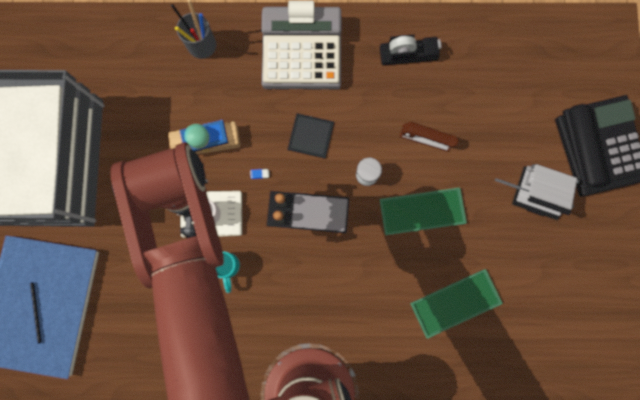

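The wrist view shows the cup rim at (325,149) with its handle towards (322,85), and the paperweight at about (506,126). The top view shows only two trays, so (0.439,-0.276) is the one meant.

```bash
python3 - <<'E'
from h import *
f=dict(np.load("last_wrist.npz"))
print("cup",bp(f,[(325,149),(322,85)],[.08,.05]),"rec",rect(bp(f,[(278,88),(369,84),(368,206),(285,207)],.016)))
print("pw",bp(f,[(506,126)],.077),"pad",rect(bp(f,[(459,94),(520,80),(527,179),(474,189)],.056)),"box",rect(bp(f,[(450,62),(513,50),(513,198),(462,204)],.036)))
togo(.4262,.2534,.04,90)
E
```

```text
cup [[0.4284049  0.25600539 0.08      ]
 [0.42515084 0.31953304 0.05      ]] rec c 0.4304 0.2486  edge01 len 107 ang 1.9  edge03 len 147 ang -87.7
pw [[0.60897964 0.27976355 0.077     ]] pad c 0.6129 0.2669  edge01 len 61 ang 12.4  edge03 len 107 ang -73.8 box c 0.6122 0.2705  edge01 len 64 ang 9.1  edge03 len 165 ang -78.3
t 2.80 tcp [0.4191 0.2143 0.2448] w 0.997 F [ 0.3 -1.2  0.4]
shift mm (target-yaw tool axes) [ 39.1   7.1 204.8] present axes [ 39.2   7.4 204.8] turn deg [-0.07  0.05  0.15]
```

Emit:
{"api": "play_rows", "payload": {
  "commands": [
    [20,4,0,0,0,0],
    [20,4,0,0,0,0],
    [0,0,35,0,0,0],
    [0,0,40,0,0,0],
    [0,0,40,0,0,0]
  ]
}}

```text
time: 3.22
tool_pos: [0.4285, 0.2527, 0.1304]
tool_rot: [0.001, 0.708, 0.707, 0.002]
contact_force: [0.9, 0.3, -1.5]
gripper_width: 1.001
grasp_force: 0.0
```

Emit:
{"api": "play_rows", "payload": {
  "commands": [
    [0,0,40,0,0,0],
    [0,0,30,0,0,0],
    [0,0,20,0,0,0],
    [0,0,0,0,0,0]
  ]
}}

```text
time: 3.55
tool_pos: [0.4236, 0.2504, 0.0352]
tool_rot: [-0.002, 0.708, 0.706, -0.005]
contact_force: [-0.3, -0.4, -1.5]
gripper_width: 1.001
grasp_force: 0.0
```

Emit:
{"api": "play_rows", "payload": {
  "commands": [
    [0,0,0,0,0,0],
    [0,0,0,0,0,0],
    [0,0,0,0,0,0],
    [0,0,0,0,0,0],
    [0,0,0,0,0,0]
  ],
  "hand": 50
}}

```text
time: 3.97
tool_pos: [0.4294, 0.254, 0.0429]
tool_rot: [0.001, 0.707, 0.707, 0.002]
contact_force: [0.0, -1.5, 5.8]
gripper_width: 0.704
grasp_force: 65.3
```

Emit:
{"api": "play_rows", "payload": {
  "commands": [
    [0,0,0,0,0,0],
    [0,0,0,0,0,0],
    [0,0,0,0,0,0]
  ]
}}

```text
time: 4.22
tool_pos: [0.4294, 0.254, 0.0428]
tool_rot: [0.001, 0.707, 0.707, 0.002]
contact_force: [-0.1, -2.4, 6.5]
gripper_width: 0.705
grasp_force: 65.4
```

```bash
python3 - <<'E'
from h import *
togo(.631,.003,.03,90)
f=grab("wrist","pics/w2.png")
E
```

```text
t 4.22 tcp [0.4294 0.254  0.0428] w 0.705 F [-0.1 -2.4  6.5]
shift mm (target-yaw tool axes) [-251.   201.6   12.8] present axes [-251.   201.5   13.4] turn deg [ 0.23 -0.06  0.01]
```

View pics/w2.png

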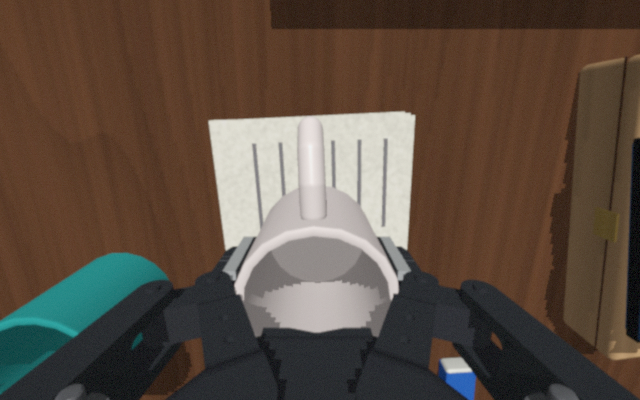

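The cup is gripped and its handle is clear. Next I lift it and carry it over the coaster.

Emit:
{"api": "play_rows", "payload": {
  "commands": [
    [0,0,-10,0,0,0],
    [0,0,-25,0,0,0],
    [0,0,-30,0,0,0],
    [0,0,-20,0,0,0],
    [-10,8,-5,0,0,0]
  ]
}}

```text
time: 4.68
tool_pos: [0.4369, 0.2452, 0.1351]
tool_rot: [0.001, 0.706, 0.708, 0.003]
contact_force: [0.9, -0.8, -0.6]
gripper_width: 0.701
grasp_force: 65.4
```

Emit:
{"api": "play_rows", "payload": {
  "commands": [
    [-20,16,0,0,0,0],
    [-28,22.5,0,0,0,0],
    [-30,24,0,0,0,0],
    [-30,24,0,0,0,0],
    [-30,24,0,0,0,0]
  ]
}}

```text
time: 5.1
tool_pos: [0.5463, 0.1034, 0.1296]
tool_rot: [-0.0, 0.707, 0.707, -0.0]
contact_force: [0.1, 0.5, -1.4]
gripper_width: 0.703
grasp_force: 65.4
```

Emit:
{"api": "play_rows", "payload": {
  "commands": [
    [-30,24,0,0,0,0],
    [-28,22.5,0,0,0,0],
    [-25,20,0,0,0,0],
    [-15,12,0,0,0,0],
    [-5,4,0,0,0,0]
  ]
}}

```text
time: 5.52
tool_pos: [0.6295, -0.001, 0.1295]
tool_rot: [0.0, 0.708, 0.706, -0.001]
contact_force: [-0.1, 0.3, -1.0]
gripper_width: 0.704
grasp_force: 65.4
```

Emit:
{"api": "play_rows", "payload": {
  "commands": [
    [0,0,25,0,0,0],
    [0,0,30,0,0,0],
    [0,0,15,0,0,0],
    [0,0,0,0,0,0],
    [0,0,0,0,0,0]
  ]
}}

```text
time: 5.93
tool_pos: [0.627, 0.0029, 0.0588]
tool_rot: [-0.001, 0.707, 0.707, -0.001]
contact_force: [0.8, -0.7, -1.2]
gripper_width: 0.701
grasp_force: 65.4
```

```bash
python3 - <<'E'
from h import *
togo(.631,.003,.0328,90)
f=grab("wrist","pics/w3.png")
print(proj(f,[[.631,.053,.006],[.631,-.047,.006],[.681,.003,.006],[.581,.003,.006]]).round(0))
E
```

```text
t 5.93 tcp [0.627  0.0029 0.0588] w 0.701 F [ 0.8 -0.7 -1.2]
shift mm (target-yaw tool axes) [ 0.1  4.  26. ] present axes [ 0.1  4.1 26. ] turn deg [-0.21 -0.03  0.03]
[[322. 148.]
 [321. 289.]
 [396. 224.]
 [247. 223.]]
```

View pics/w3.png

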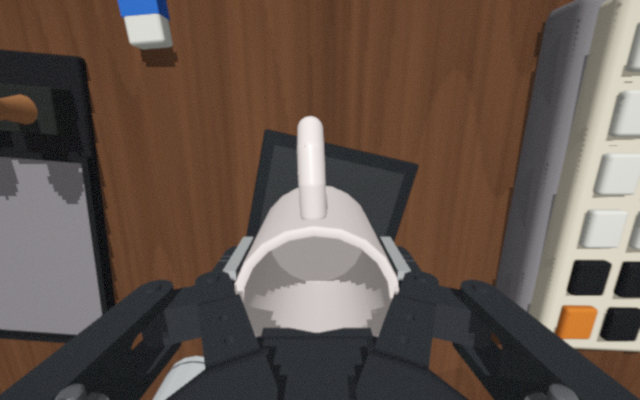

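The coaster's far corners are at (267,130) and (417,164). I use them to check the coaster's centre.

```bash
python3 - <<'E'
from h import *
f=dict(np.load("last_wrist.npz"))
P=bp(f,[(267,130),(417,164)],.006)[:,:2]; e=P[1]-P[0]; n=np.array([e[1],-e[0]])/np.hypot(*e)
print(P,np.hypot(*e),P.mean(0)+n*.05, P.mean(0)-n*.05)
# stand corner points seen
print(bp(f,[(84,60),(103,342)],.010), "recess edge",bp(f,[(84,160),(98,332)],[.006,.006]))
E
```

```text
[[0.59693183 0.06413834]
 [0.69089173 0.04337141]] 0.09622747462628384 [0.63312124 0.00493312] [0.65470232 0.10257664]
[[ 0.49587655  0.10265107  0.01      ]
 [ 0.46844933 -0.08993329  0.01      ]] recess edge [[ 0.48038928  0.04543909  0.006     ]
 [ 0.46288512 -0.0844859   0.006     ]]
```

Emit:
{"api": "play_rows", "payload": {
  "commands": [
    [1,5,10,0,0,0],
    [0,0,8,0,0,0],
    [0,0,5,0,0,0],
    [0,0,2,0,0,0],
    [0,0,1,0,0,0]
  ]
}}

```text
time: 6.4
tool_pos: [0.633, 0.0036, 0.0336]
tool_rot: [-0.0, 0.707, 0.707, -0.0]
contact_force: [-0.2, -0.1, -2.5]
gripper_width: 0.704
grasp_force: 65.4
```

Emit:
{"api": "play_rows", "payload": {
  "commands": [
    [0,0,0,0,0,0],
    [0,0,0,0,0,0]
  ]
}}

```text
time: 6.57
tool_pos: [0.6336, 0.0034, 0.0345]
tool_rot: [0.0, 0.707, 0.707, 0.0]
contact_force: [0.5, -0.6, -2.5]
gripper_width: 0.7
grasp_force: 65.4
```

Emit:
{"api": "play_rows", "payload": {
  "commands": [
    [0,0,1,0,0,0],
    [0,0,0.5,0,0,0],
    [0,0,0,0,0,0]
  ]
}}

```text
time: 6.82
tool_pos: [0.6336, 0.0035, 0.033]
tool_rot: [0.0, 0.707, 0.707, 0.0]
contact_force: [-0.4, -0.2, -1.7]
gripper_width: 0.703
grasp_force: 65.5
```

Emit:
{"api": "play_rows", "payload": {
  "commands": [
    [0,0,0.5,0,0,0],
    [0,0,0.5,0,0,0],
    [0,0,0,0,0,0]
  ]
}}

```text
time: 7.07
tool_pos: [0.6338, 0.0034, 0.0329]
tool_rot: [0.0, 0.707, 0.707, 0.0]
contact_force: [-3.6, 0.9, 4.6]
gripper_width: 0.698
grasp_force: 66.0
```

The cup is down on the coaster. I open the gripper and rise.

Emit:
{"api": "play_rows", "payload": {
  "commands": [
    [0,0,0,0,0,0],
    [0,0,0,0,0,0],
    [0,0,0,0,0,0],
    [0,0,0,0,0,0],
    [0,0,0,0,0,0]
  ],
  "hand": 85.4
}}

```text
time: 7.48
tool_pos: [0.6335, 0.0035, 0.0317]
tool_rot: [-0.0, 0.707, 0.707, 0.0]
contact_force: [-0.6, 0.2, 0.3]
gripper_width: 1.001
grasp_force: 0.0
```

Emit:
{"api": "play_rows", "payload": {
  "commands": [
    [0,0,-10,0,0,0],
    [0,0,-30,0,0,0],
    [0,0,-40,0,0,0],
    [0,0,-40,0,0,0],
    [0,0,-40,0,0,0]
  ]
}}

```text
time: 7.9
tool_pos: [0.6331, 0.0035, 0.1941]
tool_rot: [-0.0, 0.707, 0.707, 0.0]
contact_force: [0.2, -0.7, -0.3]
gripper_width: 1.001
grasp_force: 0.0
```

```bash
python3 - <<'E'
from h import *
togo(.609,.278,.20,100)
E
```

```text
t 7.90 tcp [0.6331 0.0035 0.1941] w 1.001 F [ 0.2 -0.7 -0.3]
shift mm (target-yaw tool axes) [274.5  23.9  -5.9] present axes [274.5 -24.1  -5.9] turn deg [ -0.  -0. -10.]
```

Emit:
{"api": "play_rows", "payload": {
  "commands": [
    [30,-3,-10,0,0,0],
    [39,-4,-10,0,0,0],
    [39,-4,-10,0,0,0],
    [39,-4,0,0,0,0],
    [39,-4,0,0,0,0]
  ]
}}

```text
time: 8.32
tool_pos: [0.6147, 0.1912, 0.2243]
tool_rot: [0.001, 0.707, 0.707, 0.001]
contact_force: [0.4, -0.2, 0.4]
gripper_width: 1.003
grasp_force: 0.0
```

Emit:
{"api": "play_rows", "payload": {
  "commands": [
    [39,-4,0,0,0,0],
    [20,-1,0,0,0,0],
    [0,0,0,0,0,-7],
    [0,0,0,0,0,-7],
    [0,0,0,0,0,0]
  ]
}}

```text
time: 8.73
tool_pos: [0.6093, 0.2493, 0.2225]
tool_rot: [0.0, 0.614, 0.789, 0.0]
contact_force: [0.4, -0.0, 0.2]
gripper_width: 0.998
grasp_force: 0.0
```

Emit:
{"api": "play_rows", "payload": {
  "commands": [
    [0,0,0,0,0,0],
    [0,0,0,0,0,0]
  ]
}}

```text
time: 8.9
tool_pos: [0.6096, 0.2482, 0.2222]
tool_rot: [0.0, 0.617, 0.787, 0.0]
contact_force: [0.1, 0.3, -0.1]
gripper_width: 0.999
grasp_force: 0.0
```

```bash
python3 - <<'E'
from h import *
togo(.609,.278,.071,104)
f=grab("wrist","pics/w4.png")
E
```

```text
t 8.90 tcp [0.6096 0.2482 0.2222] w 0.999 F [ 0.1  0.3 -0.1]
shift mm (target-yaw tool axes) [ 29.    6.7 151.2] present axes [ 29.    6.5 151.2] turn deg [ 0.02 -0.   -0.17]
```

View pics/w4.png

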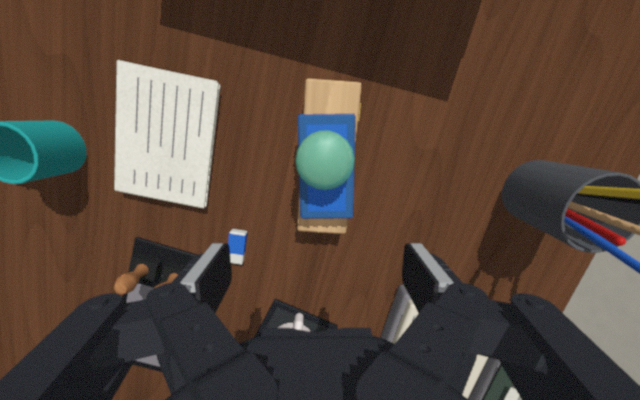

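The paperweight is at (325,160). The ink pad's corners are (299,114), (356,114), (353,217) and (302,217). The box and the receipts are also in view.

```bash
python3 - <<'E'
from h import *
f=dict(np.load("last_wrist.npz"))
pw=bp(f,[(325,160)],.078)[0]; print("pw",pw)
print("pad",rect(bp(f,[(299,114),(356,114),(353,217),(302,217)],.056)))
print("box",rect(bp(f,[(306,80),(362,84),(345,233),(298,228)],.036)))
print("rec",rect(bp(f,[(117,61),(219,81),(208,208),(114,191)],.016)))
togo(.609,.278,.071,104)
E
```

```text
pw [0.61120997 0.27901128 0.078     ]
pad c 0.6172 0.2687  edge01 len 56 ang 13.9  edge03 len 107 ang -75.5
box c 0.6169 0.2725  edge01 len 56 ang 8.8  edge03 len 163 ang -80.3
rec c 0.4318 0.2500  edge01 len 110 ang 3.1  edge03 len 146 ang -87.3
t 8.95 tcp [0.6096 0.2481 0.2221] w 1.001 F [-0.1 -0.3  0.7]
shift mm (target-yaw tool axes) [ 29.1   6.7 151.1] present axes [ 29.1   6.5 151.1] turn deg [ 0.02 -0.   -0.15]
```

Emit:
{"api": "play_rows", "payload": {
  "commands": [
    [15,4,0,0,0,0],
    [14,3.6,0,0,0,0],
    [0,0,30,0,0,0],
    [0,0,40,0,0,0],
    [0,0,40,0,0,0]
  ]
}}

```text
time: 9.37
tool_pos: [0.6111, 0.2805, 0.1127]
tool_rot: [0.001, 0.616, 0.788, 0.002]
contact_force: [1.5, -0.1, -1.4]
gripper_width: 1.002
grasp_force: 0.0
```

Emit:
{"api": "play_rows", "payload": {
  "commands": [
    [0,0,25,0,0,0],
    [0,0,11,0,0,0],
    [0,0,5,0,0,0],
    [0,0,0,0,0,0],
    [0,0,0,0,0,0]
  ]
}}

```text
time: 9.78
tool_pos: [0.6113, 0.2793, 0.0731]
tool_rot: [0.001, 0.616, 0.788, 0.001]
contact_force: [0.3, -0.7, -0.1]
gripper_width: 1.001
grasp_force: 0.0
```

Emit:
{"api": "play_rows", "payload": {
  "commands": [
    [0,0,0,0,0,0],
    [0,0,0,0,0,0],
    [0,0,0,0,0,0],
    [0,0,0,0,0,0],
    [0,0,0,0,0,0]
  ],
  "hand": 45
}}

```text
time: 10.2
tool_pos: [0.6114, 0.279, 0.0737]
tool_rot: [0.001, 0.616, 0.788, 0.002]
contact_force: [0.1, 0.2, 5.0]
gripper_width: 0.635
grasp_force: 63.8
```

Emit:
{"api": "play_rows", "payload": {
  "commands": [
    [0,0,0,0,0,0],
    [0,0,0,0,0,0],
    [0,0,0,0,0,0]
  ]
}}

```text
time: 10.45
tool_pos: [0.6114, 0.279, 0.0737]
tool_rot: [0.001, 0.616, 0.788, 0.002]
contact_force: [0.1, 0.3, 6.8]
gripper_width: 0.634
grasp_force: 63.8
```

```bash
python3 - <<'E'
from h import *
togo(.430,.249,.032,104)
E
```

```text
t 10.45 tcp [0.6114 0.279  0.0737] w 0.634 F [0.1 0.3 6.8]
shift mm (target-yaw tool axes) [  14.8 -183.3   41.7] present axes [  14.7 -183.4   41. ] turn deg [ 0.23 -0.02 -0.01]
```

Emit:
{"api": "play_rows", "payload": {
  "commands": [
    [0,0,-8,0,0,0],
    [0,0,-20,0,0,0],
    [0,0,-25,0,0,0],
    [0,0,-15,0,0,0],
    [2,-12,-2,0,0,0]
  ]
}}

```text
time: 10.87
tool_pos: [0.6012, 0.2781, 0.146]
tool_rot: [0.003, 0.616, 0.788, 0.004]
contact_force: [0.5, 0.6, -2.2]
gripper_width: 0.636
grasp_force: 64.0
```

Emit:
{"api": "play_rows", "payload": {
  "commands": [
    [2,-25,0,0,0,0],
    [3,-33,0,0,0,0],
    [3,-38,0,0,0,0],
    [2,-35,0,0,0,0],
    [2,-25,0,0,0,0]
  ]
}}

```text
time: 11.28
tool_pos: [0.4403, 0.2507, 0.14]
tool_rot: [-0.001, 0.616, 0.788, -0.001]
contact_force: [-0.4, 0.3, -2.8]
gripper_width: 0.634
grasp_force: 64.1
```

Emit:
{"api": "play_rows", "payload": {
  "commands": [
    [1,-12,0,0,0,0],
    [0,-3,15,0,0,0],
    [0,0,25,0,0,0],
    [0,0,25,0,0,0],
    [0,0,10,0,0,0]
  ]
}}

```text
time: 11.7
tool_pos: [0.4262, 0.2478, 0.0627]
tool_rot: [-0.001, 0.616, 0.788, -0.002]
contact_force: [-0.7, -0.1, -3.9]
gripper_width: 0.627
grasp_force: 64.1
```

Emit:
{"api": "play_rows", "payload": {
  "commands": [
    [0,0,15,0,0,0],
    [0,0,8,0,0,0],
    [0,0,4,0,0,0],
    [0,0,0,0,0,0],
    [0,0,0,0,0,0]
  ]
}}

```text
time: 12.12
tool_pos: [0.4292, 0.249, 0.0395]
tool_rot: [0.0, 0.616, 0.788, 0.0]
contact_force: [0.1, 0.1, -3.4]
gripper_width: 0.629
grasp_force: 64.1
```

```bash
python3 - <<'E'
from h import *
togo(.430,.249,.0337,104)
E
```

```text
t 12.12 tcp [0.4292 0.249  0.0395] w 0.629 F [ 0.1  0.1 -3.4]
shift mm (target-yaw tool axes) [-0.2  0.8  5.8] present axes [-0.2  0.8  5.8] turn deg [ 0.05 -0.01 -0.  ]
```

Emit:
{"api": "play_rows", "payload": {
  "commands": [
    [0,1,2,0,0,0],
    [0,0,1.5,0,0,0],
    [0,0,1,0,0,0],
    [0,0,0.5,0,0,0],
    [0,0,0,0,0,0]
  ]
}}

```text
time: 12.53
tool_pos: [0.4296, 0.249, 0.0338]
tool_rot: [-0.0, 0.616, 0.788, -0.0]
contact_force: [0.0, -0.5, -2.2]
gripper_width: 0.632
grasp_force: 64.2
```

Emit:
{"api": "play_rows", "payload": {
  "commands": [
    [0,0,0.5,0,0,0],
    [0,0,0.5,0,0,0],
    [0,0,0,0,0,0]
  ]
}}

```text
time: 12.78
tool_pos: [0.4299, 0.2491, 0.0337]
tool_rot: [0.0, 0.616, 0.788, -0.0]
contact_force: [-2.5, -1.9, 4.8]
gripper_width: 0.629
grasp_force: 64.8
```

Emit:
{"api": "play_rows", "payload": {
  "commands": [
    [0,0,0,0,0,0],
    [0,0,0,0,0,0],
    [0,0,0,0,0,0],
    [0,0,0,0,0,0],
    [0,0,0,0,0,0]
  ],
  "hand": 85.4
}}

```text
time: 13.2
tool_pos: [0.4298, 0.249, 0.0328]
tool_rot: [0.0, 0.616, 0.788, 0.0]
contact_force: [0.1, 0.3, -0.4]
gripper_width: 1.0
grasp_force: 0.0
```

Emit:
{"api": "play_rows", "payload": {
  "commands": [
    [0,0,-10,0,0,0],
    [0,0,-30,0,0,0],
    [0,0,-40,0,0,0],
    [0,0,-40,0,0,0],
    [0,0,-40,0,0,0]
  ]
}}

```text
time: 13.62
tool_pos: [0.4292, 0.2488, 0.1951]
tool_rot: [-0.0, 0.616, 0.788, 0.0]
contact_force: [0.3, -0.1, 0.4]
gripper_width: 1.0
grasp_force: 0.0
```

Emit:
{"api": "play_rows", "payload": {
  "commands": [
    [-7,37,-10,0,0,0],
    [-8,37,-10,0,0,0],
    [-8,37,0,0,0,0],
    [-8,37,0,0,0,0],
    [-8,36,0,0,0,0]
  ]
}}

```text
time: 14.03
tool_pos: [0.6195, 0.2557, 0.2142]
tool_rot: [0.0, 0.616, 0.788, 0.001]
contact_force: [0.2, 1.0, 0.5]
gripper_width: 1.004
grasp_force: 0.0
```

Emit:
{"api": "play_rows", "payload": {
  "commands": [
    [0,0,0,0,0,0],
    [0,0,0,0,0,0],
    [0,0,0,0,0,0]
  ]
}}

```text
time: 14.28
tool_pos: [0.6173, 0.2556, 0.2129]
tool_rot: [-0.0, 0.616, 0.788, -0.0]
contact_force: [-0.1, 0.1, 0.0]
gripper_width: 1.001
grasp_force: 0.0
```

```bash
python3 - <<'E'
from h import *
togo(.6155,.267,.054,104.4)
f=grab("wrist","pics/w5.png")
E
```

```text
t 14.28 tcp [0.6173 0.2556 0.2129] w 1.001 F [-0.1  0.1  0. ]
shift mm (target-yaw tool axes) [ 11.5   1.1 158.9] present axes [ 11.4   1.1 158.9] turn deg [-0.04 -0.01 -0.4 ]
```

View pics/w5.png

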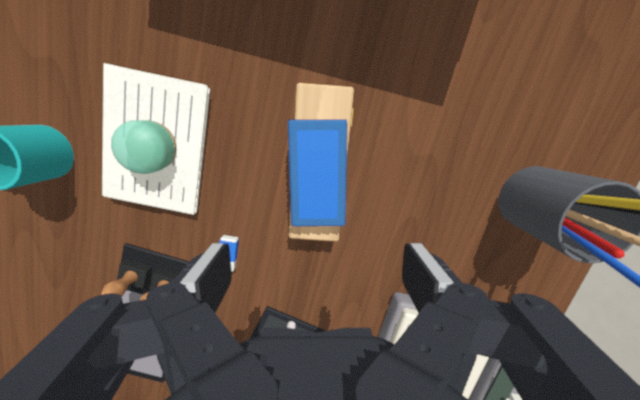

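The ink pad's corners are (289,121), (347,120), (344,226) and (292,225). The paperweight stands on the receipts.

```bash
python3 - <<'E'
from h import *
f=dict(np.load("last_wrist.npz"))
print("pad",rect(bp(f,[(289,121),(347,120),(344,226),(292,225)],.056)))
print("box",rect(bp(f,[(297,84),(353,88),(338,240),(290,238)],.036)))
print("rec",rect(bp(f,[(104,64),(210,87),(196,214),(102,196)],.016)),"pw",bp(f,[(143,147)],.036))
togo(.6165,.2675,.056,104)
E
```

```text
pad c 0.6166 0.2677  edge01 len 55 ang 14.0  edge03 len 107 ang -75.8
box c 0.6169 0.2722  edge01 len 55 ang 10.9  edge03 len 165 ang -79.9
rec c 0.4319 0.2499  edge01 len 110 ang 2.4  edge03 len 145 ang -88.1 pw [[0.43217716 0.2488668  0.036     ]]
t 14.33 tcp [0.6169 0.2558 0.2133] w 1.003 F [-0.1  0.1 -0.5]
shift mm (target-yaw tool axes) [ 11.5   2.4 157.3] present axes [ 11.4   2.4 157.3] turn deg [ 0.   -0.01  0.02]
```

Emit:
{"api": "play_rows", "payload": {
  "commands": [
    [11.5,2.4,0,0,0,0],
    [0,0,30,0,0,0],
    [0,0,40,0,0,0],
    [0,0,40,0,0,0],
    [0,0,25,0,0,0]
  ]
}}

```text
time: 14.75
tool_pos: [0.6141, 0.268, 0.0745]
tool_rot: [-0.001, 0.615, 0.788, -0.001]
contact_force: [-1.2, -1.2, -1.2]
gripper_width: 0.999
grasp_force: 0.0
```

Emit:
{"api": "play_rows", "payload": {
  "commands": [
    [0,0,14,0,0,0],
    [0,0,6,0,0,0],
    [0,0,2,0,0,0],
    [0,0,0,0,0,0],
    [0,0,0,0,0,0]
  ]
}}

```text
time: 15.17
tool_pos: [0.6188, 0.2681, 0.0587]
tool_rot: [0.001, 0.616, 0.788, 0.002]
contact_force: [-0.1, -1.0, 0.1]
gripper_width: 1.001
grasp_force: 0.0
```

Emit:
{"api": "play_rows", "payload": {
  "commands": [
    [0,0,0,0,0,0],
    [0,0,0,0,0,0],
    [0,0,0,0,0,0],
    [0,0,0,0,0,0],
    [0,0,0,0,0,0]
  ],
  "hand": 45
}}

```text
time: 15.58
tool_pos: [0.6185, 0.2678, 0.0579]
tool_rot: [0.001, 0.616, 0.788, 0.001]
contact_force: [-0.5, 0.4, 6.7]
gripper_width: 0.658
grasp_force: 65.1
```

Emit:
{"api": "play_rows", "payload": {
  "commands": [
    [0,0,0,0,0,0],
    [0,0,0,0,0,0],
    [0,0,0,0,0,0]
  ]
}}

```text
time: 15.83
tool_pos: [0.6185, 0.2678, 0.0579]
tool_rot: [0.001, 0.616, 0.788, 0.001]
contact_force: [0.2, -0.1, 5.3]
gripper_width: 0.657
grasp_force: 65.1
```

```bash
python3 - <<'E'
from h import *
togo(.434,-.020,.026,85.5)
f=grab("wrist","pics/w6.png")
E
```

```text
t 15.83 tcp [0.6185 0.2678 0.0579] w 0.657 F [ 0.2 -0.1  5.3]
shift mm (target-yaw tool axes) [-301.4 -161.3   31.9] present axes [-234.6 -248.7   31.1] turn deg [ 0.18 -0.04 18.49]
```

View pics/w6.png

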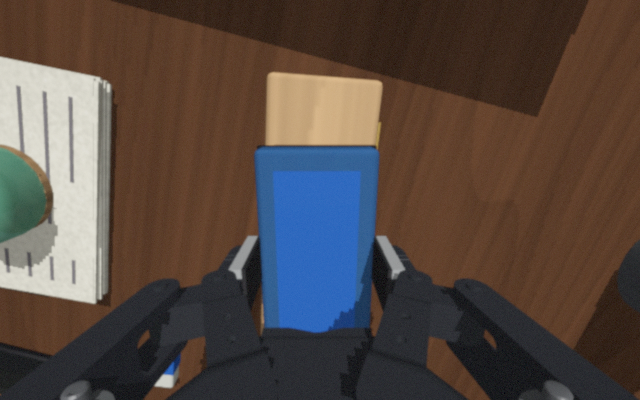

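The pad is held squarely across its width. I lift it and carry it above the recess.

Emit:
{"api": "play_rows", "payload": {
  "commands": [
    [0,0,-10,0,0,0],
    [0,0,-30,0,0,0],
    [0,0,-35,0,0,0],
    [0,0,-25,0,0,0],
    [-5,-5,-10,0,0,0]
  ]
}}

```text
time: 16.3
tool_pos: [0.6157, 0.2624, 0.1713]
tool_rot: [0.002, 0.615, 0.788, 0.003]
contact_force: [0.6, -0.1, 0.3]
gripper_width: 0.656
grasp_force: 64.5
```

Emit:
{"api": "play_rows", "payload": {
  "commands": [
    [-15,-16,-10,0,0,0],
    [-25,-26,0,0,0,0],
    [-28,-30,0,0,0,0],
    [-28,-30,0,0,0,0],
    [-28,-30,0,0,0,0]
  ]
}}

```text
time: 16.72
tool_pos: [0.5129, 0.1076, 0.1741]
tool_rot: [-0.001, 0.615, 0.788, -0.001]
contact_force: [-0.2, -0.6, -0.8]
gripper_width: 0.657
grasp_force: 64.4
```

Emit:
{"api": "play_rows", "payload": {
  "commands": [
    [-28,-30,0,0,0,0],
    [-28,-30,0,0,0,0],
    [-25,-26,0,0,0,0],
    [-17,-18,0,0,0,0],
    [-8,-8,0,0,0,0]
  ]
}}

```text
time: 17.13
tool_pos: [0.4297, -0.0228, 0.1741]
tool_rot: [-0.001, 0.617, 0.787, -0.001]
contact_force: [-0.3, -0.1, -0.7]
gripper_width: 0.655
grasp_force: 64.4
```

Emit:
{"api": "play_rows", "payload": {
  "commands": [
    [0,0,0,0,0,6],
    [0,0,0,0,0,6.5],
    [0,0,0,0,0,6],
    [0,0,0,0,0,0],
    [0,0,0,0,0,0]
  ]
}}

```text
time: 17.55
tool_pos: [0.432, -0.0205, 0.1751]
tool_rot: [-0.001, 0.733, 0.68, -0.0]
contact_force: [-0.1, 0.3, -2.3]
gripper_width: 0.658
grasp_force: 64.4
```

```bash
python3 - <<'E'
from h import *
f=dict(np.load("last_wrist.npz"))
print("pad far edge", bp(f,[(257,148),(377,147)],.056))
togo(.434,-.020,.0279,85.5)
f=grab("wrist","pics/w7.png")
E
```

```text
pad far edge [[0.57982267 0.31526382 0.056     ]
 [0.63190721 0.32875144 0.056     ]]
t 17.55 tcp [ 0.432  -0.0205  0.1751] w 0.658 F [-0.1  0.3 -2.3]
shift mm (target-yaw tool axes) [  0.7   1.9 147.2] present axes [  0.6   2.1 147.2] turn deg [-0.07 -0.02  0.17]
```

View pics/w7.png

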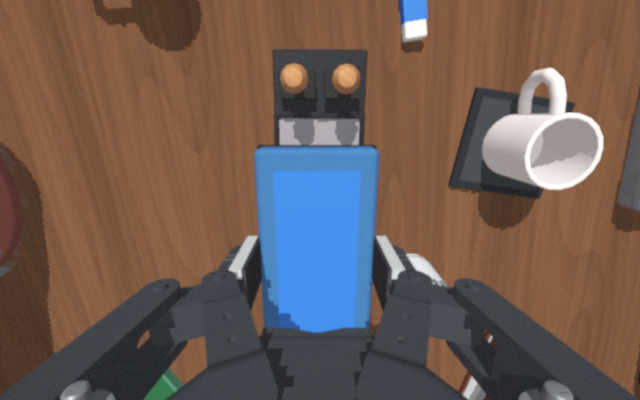

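The stand is square to the tool. Its far edge runs (274,50)-(367,50), the recess's far edge (279,118)-(360,118). I work out the shift still needed.

```bash
python3 - <<'E'
from h import *
f=dict(np.load("last_wrist.npz"))
P=bp(f,[(279,118),(360,118),(274,50),(367,50)],[.006,.006,.006,.006]); print(P)
a=np.radians(85.5);u=np.array([np.cos(a),np.sin(a)])
print("centre from recess",P[:2,:2].mean(0)-.067*u,"from stand", P[2:,:2].mean(0)-.127*u)
E
```

```text
[[0.40036479 0.0500216  0.006     ]
 [0.48077519 0.04404255 0.006     ]
 [0.40239025 0.11151675 0.006     ]
 [0.48937546 0.10503972 0.006     ]]
centre from recess [ 0.43531323 -0.01976139] from stand [ 0.43591855 -0.01833027]
```

Emit:
{"api": "play_rows", "payload": {
  "commands": [
    [0.5,3,20,0,0,0],
    [0,0,35,0,0,0],
    [0,0,35,0,0,0],
    [0,0,28,0,0,0],
    [0,0,14,0,0,0]
  ]
}}

```text
time: 18.02
tool_pos: [0.4324, -0.0197, 0.0395]
tool_rot: [-0.003, 0.733, 0.68, -0.002]
contact_force: [0.0, -0.2, -2.3]
gripper_width: 0.658
grasp_force: 64.4
```

Emit:
{"api": "play_rows", "payload": {
  "commands": [
    [0,0,5,0,0,0],
    [0,0,2,0,0,0],
    [0,0,0,0,0,0],
    [0,0,0,0,0,0],
    [0,0,0,0,0,0]
  ]
}}

```text
time: 18.43
tool_pos: [0.4368, -0.0208, 0.0385]
tool_rot: [0.001, 0.734, 0.679, 0.001]
contact_force: [-0.4, -0.2, -1.3]
gripper_width: 0.653
grasp_force: 64.4
```

```bash
python3 - <<'E'
from h import *
togo(.435,-.020,.0279,85.5)
E
```

```text
t 18.43 tcp [ 0.4368 -0.0208  0.0385] w 0.653 F [-0.4 -0.2 -1.3]
shift mm (target-yaw tool axes) [ 0.7 -1.9 10.6] present axes [ 0.7 -1.9 10.6] turn deg [0.19 0.03 0.03]
```

Emit:
{"api": "play_rows", "payload": {
  "commands": [
    [0.5,-1.5,4,0.1,0,0],
    [0,0,3,0,0,0],
    [0,0,1.5,0,0,0],
    [0,0,1,0,0,0],
    [0,0,0,0,0,0]
  ]
}}

```text
time: 18.85
tool_pos: [0.4341, -0.02, 0.028]
tool_rot: [-0.001, 0.734, 0.679, -0.001]
contact_force: [-2.2, 0.2, 4.2]
gripper_width: 0.653
grasp_force: 65.1
```

Emit:
{"api": "play_rows", "payload": {
  "commands": [
    [0,0,0.5,0,0,0],
    [0,0,0.5,0,0,0],
    [0,0,0,0,0,0]
  ]
}}

```text
time: 19.1
tool_pos: [0.4343, -0.02, 0.0279]
tool_rot: [-0.001, 0.734, 0.679, -0.001]
contact_force: [-7.2, 1.2, 11.4]
gripper_width: 0.655
grasp_force: 65.8
```

Emit:
{"api": "play_rows", "payload": {
  "commands": [
    [0,0,0.5,0,0,0],
    [0,0,0.5,0,0,0],
    [0,0,0,0,0,0]
  ]
}}

```text
time: 19.35
tool_pos: [0.4344, -0.0201, 0.0279]
tool_rot: [-0.001, 0.734, 0.679, -0.001]
contact_force: [-11.6, 1.5, 20.5]
gripper_width: 0.653
grasp_force: 66.7
```

It touches at the expected height. I ease off, open and rise.

Emit:
{"api": "play_rows", "payload": {
  "commands": [
    [0,0,-1.5,0,0,0],
    [0,0,0,0,0,0]
  ]
}}

```text
time: 19.52
tool_pos: [0.4348, -0.0201, 0.0279]
tool_rot: [0.0, 0.734, 0.679, -0.0]
contact_force: [-1.8, 0.4, 7.5]
gripper_width: 0.655
grasp_force: 65.3
```

Emit:
{"api": "play_rows", "payload": {
  "commands": [
    [0,0,0,0,0,0],
    [0,0,0,0,0,0],
    [0,0,0,0,0,0],
    [0,0,0,0,0,0],
    [0,0,0,0,0,0]
  ],
  "hand": 85.4
}}

```text
time: 19.93
tool_pos: [0.4337, -0.0199, 0.0265]
tool_rot: [-0.001, 0.734, 0.679, -0.001]
contact_force: [-0.2, -1.1, 0.5]
gripper_width: 0.997
grasp_force: 0.0
```

Emit:
{"api": "play_rows", "payload": {
  "commands": [
    [0,0,-10,0,0,0],
    [0,0,-30,0,0,0],
    [0,0,-40,0,0,0],
    [0,0,-40,0,0,0],
    [0,0,-40,0,0,0]
  ]
}}

```text
time: 20.35
tool_pos: [0.4336, -0.0199, 0.189]
tool_rot: [-0.001, 0.734, 0.679, -0.001]
contact_force: [0.8, -0.1, 0.4]
gripper_width: 0.997
grasp_force: 0.0
```

```bash
python3 - <<'E'
from h import *
togo(.6165,.272,.19,99.8)
f=grab("wrist","pics/w8.png")
E
```

```text
t 20.35 tcp [ 0.4336 -0.0199  0.189 ] w 0.997 F [ 0.8 -0.1  0.4]
shift mm (target-yaw tool axes) [256.5 229.9  -1. ] present axes [305.3 159.4  -1.2] turn deg [-1.00e-01 -1.00e-02 -1.43e+01]
```

View pics/w8.png

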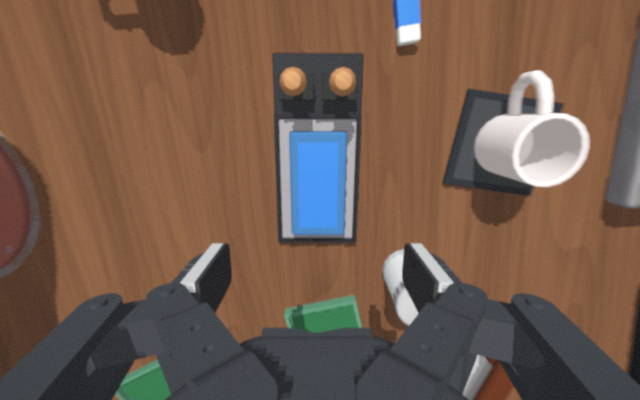

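The pad lies flat and centred in the recess. Now the pen box.

Emit:
{"api": "play_rows", "payload": {
  "commands": [
    [20,10,-5,0,0,0],
    [35,18,-5,0,0,0],
    [36,19,0,0,0,0],
    [36,19,0,0,0,0],
    [36,19,0,0,0,0]
  ]
}}

```text
time: 20.82
tool_pos: [0.5327, 0.1376, 0.1975]
tool_rot: [-0.0, 0.734, 0.679, -0.0]
contact_force: [0.5, -1.1, 0.5]
gripper_width: 1.001
grasp_force: 0.0
```

Emit:
{"api": "play_rows", "payload": {
  "commands": [
    [36,19,0,0,0,0],
    [36,19,0,0,0,0],
    [35,18,0,0,0,0],
    [25,13,0,0,0,0],
    [10,5,0,0,0,0]
  ]
}}

```text
time: 21.23
tool_pos: [0.6178, 0.2748, 0.1966]
tool_rot: [-0.001, 0.733, 0.68, -0.0]
contact_force: [-0.6, -1.4, 0.5]
gripper_width: 0.996
grasp_force: 0.0
```

Emit:
{"api": "play_rows", "payload": {
  "commands": [
    [0,0,0,0,0,-7],
    [0,0,0,0,0,-7],
    [0,0,0,0,0,0],
    [0,0,0,0,0,0],
    [0,0,0,0,0,0]
  ]
}}

```text
time: 21.65
tool_pos: [0.6165, 0.271, 0.1967]
tool_rot: [-0.001, 0.647, 0.762, -0.001]
contact_force: [0.0, 0.8, 0.6]
gripper_width: 0.999
grasp_force: 0.0
```

```bash
python3 - <<'E'
from h import *
togo(.6168,.272,.028,99.8)
f=grab("wrist","pics/w9.png")
hsv=cv2.cvtColor(f["image"],cv2.COLOR_RGB2HSV)
m=cv2.inRange(hsv,(8,60,150),(28,200,255)); m=cv2.morphologyEx(m,cv2.MORPH_CLOSE,np.ones((7,7)))
cs,_=cv2.findContours(m,0,2); c=max(cs,key=cv2.contourArea)
b=cv2.boxPoints(cv2.minAreaRect(c)); print(cv2.contourArea(c),b.round(0)); print(rect(bp(f,b,.036)))
g=grab("top"); hsv=cv2.cvtColor(g["image"],cv2.COLOR_RGB2HSV)
m=cv2.inRange(hsv,(60,90,50),(85,255,255)); cs,_=cv2.findContours(m,0,2)
for c in cs:
    if cv2.contourArea(c)>800:
        b=cv2.boxPoints(cv2.minAreaRect(c)); print(rect(bp(g,b,.012)))
E
```

```text
t 21.65 tcp [0.6165 0.271  0.1967] w 0.999 F [0.  0.8 0.6]
shift mm (target-yaw tool axes) [  0.9   0.4 168.7] present axes [  0.9   0.7 168.7] turn deg [-0.1  -0.02 -0.48]
8905.5 [[285.  99.]
 [346.  99.]
 [346. 258.]
 [285. 258.]]
c 0.6158 0.2728  edge01 len 63 ang 9.4  edge03 len 167 ang -80.7
c 0.2159 -0.3508  edge01 len 197 ang -65.2  edge03 len 87 ang -156.1
c 0.4391 -0.2760  edge01 len 198 ang -81.6  edge03 len 87 ang -173.3
```

Emit:
{"api": "play_rows", "payload": {
  "commands": [
    [1,0,30,0,0,0],
    [0,0,40,0,0,0],
    [0,0,40,0,0,0],
    [0,0,30,0,0,0],
    [0,0,18,0,0,0]
  ]
}}

```text
time: 22.17
tool_pos: [0.6133, 0.2713, 0.0336]
tool_rot: [-0.002, 0.647, 0.763, -0.003]
contact_force: [0.2, -0.0, 0.5]
gripper_width: 1.0
grasp_force: 0.0
```

Emit:
{"api": "play_rows", "payload": {
  "commands": [
    [0,0,8,0,0,0],
    [0,0,3,0,0,0],
    [0,0,0,0,0,0],
    [0,0,0,0,0,0],
    [0,0,0,0,0,0]
  ]
}}

```text
time: 22.58
tool_pos: [0.6179, 0.2731, 0.0301]
tool_rot: [0.0, 0.646, 0.763, 0.001]
contact_force: [0.3, -0.5, 0.8]
gripper_width: 1.001
grasp_force: 0.0
```

Emit:
{"api": "play_rows", "payload": {
  "commands": [
    [0,0,0,0,0,0],
    [0,0,0,0,0,0],
    [0,0,0,0,0,0],
    [0,0,0,0,0,0],
    [0,0,0,0,0,0]
  ],
  "hand": 45
}}

```text
time: 23.0
tool_pos: [0.6172, 0.2729, 0.0291]
tool_rot: [-0.0, 0.646, 0.763, 0.0]
contact_force: [0.9, -0.9, 5.4]
gripper_width: 0.663
grasp_force: 67.2
```

Emit:
{"api": "play_rows", "payload": {
  "commands": [
    [0,0,0,0,0,0],
    [0,0,0,0,0,0],
    [0,0,0,0,0,0]
  ]
}}

```text
time: 23.25
tool_pos: [0.6172, 0.2729, 0.029]
tool_rot: [-0.0, 0.646, 0.763, 0.0]
contact_force: [-1.3, 0.6, 6.6]
gripper_width: 0.661
grasp_force: 67.2
```

```bash
python3 - <<'E'
from h import *
togo(.439,-.276,.032,98)
E
```

```text
t 23.25 tcp [0.6172 0.2729 0.029 ] w 0.661 F [-1.3  0.6  6.6]
shift mm (target-yaw tool axes) [-518.8 -252.9   -3. ] present axes [-512.  -266.4   -3.5] turn deg [ 0.03 -0.04  1.5 ]
```

Emit:
{"api": "play_rows", "payload": {
  "commands": [
    [0,0,-10,0,0,0],
    [0,0,-30,0,0,0],
    [0,0,-35,0,0,0],
    [0,0,-30,0,0,0],
    [0,0,-15,0,0,0]
  ]
}}

```text
time: 23.67
tool_pos: [0.6179, 0.2731, 0.1523]
tool_rot: [0.001, 0.646, 0.763, 0.002]
contact_force: [1.0, 0.1, -0.4]
gripper_width: 0.661
grasp_force: 66.5
```

Emit:
{"api": "play_rows", "payload": {
  "commands": [
    [-10,-5,0,0,0,0],
    [-20,-10.5,0,0,0,0],
    [-34.5,-18,0,0,0,0],
    [-34.5,-18,0,0,0,0],
    [-34.5,-18,0,0,0,0]
  ]
}}

```text
time: 24.08
tool_pos: [0.567, 0.1275, 0.1442]
tool_rot: [-0.002, 0.646, 0.764, -0.003]
contact_force: [0.5, -1.2, -0.9]
gripper_width: 0.665
grasp_force: 66.4
```

Emit:
{"api": "play_rows", "payload": {
  "commands": [
    [-34.5,-18,0,0,0,0],
    [-34.5,-18,0,0,0,0],
    [-34.5,-18,0,0,0,0],
    [-34.5,-18,0,0,0,0],
    [-34.5,-18,0,0,0,0]
  ]
}}

```text
time: 24.5
tool_pos: [0.5065, -0.0571, 0.1445]
tool_rot: [-0.003, 0.646, 0.763, -0.002]
contact_force: [0.2, 0.0, -1.9]
gripper_width: 0.663
grasp_force: 66.4
```

Emit:
{"api": "play_rows", "payload": {
  "commands": [
    [-34.5,-18,0,0,0,0],
    [-34.5,-18,0,0,0,0],
    [-34.5,-18,0,0,0,0],
    [-34.5,-18,0,0,0,0],
    [-34.5,-18,0,0,0,0]
  ]
}}

```text
time: 24.92
tool_pos: [0.4463, -0.2414, 0.1447]
tool_rot: [-0.003, 0.646, 0.763, -0.001]
contact_force: [0.3, 0.3, -0.2]
gripper_width: 0.666
grasp_force: 66.4
```

Emit:
{"api": "play_rows", "payload": {
  "commands": [
    [-22,-11.5,0,0,0,0],
    [-11.5,-5.5,0,0,0,0],
    [0,0,0,0,0,1.5],
    [0,0,0,0,0,0],
    [0,0,0,0,0,0]
  ]
}}

```text
time: 25.33
tool_pos: [0.4371, -0.2754, 0.1459]
tool_rot: [-0.002, 0.656, 0.755, -0.0]
contact_force: [-0.7, -0.8, -1.9]
gripper_width: 0.658
grasp_force: 66.4
```

```bash
python3 - <<'E'
from h import *
togo(.439,-.276,.033,98)
f=grab("wrist","pics/w10.png")
E
```

```text
t 25.33 tcp [ 0.4371 -0.2754  0.1459] w 0.658 F [-0.7 -0.8 -1.9]
shift mm (target-yaw tool axes) [ -0.8   1.8 112.9] present axes [ -1.2   2.2 112.9] turn deg [-0.21 -0.17  0.03]
```

View pics/w10.png

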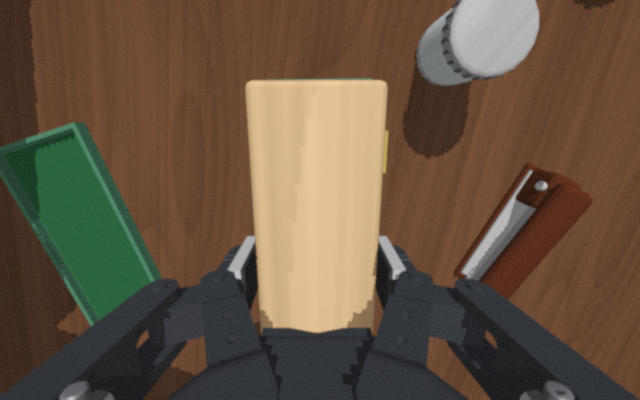

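The box hides the tray except for its far wall at about row 78, whose right end is near column 373. I check that against the prediction.

```bash
python3 - <<'E'
from h import *
f=dict(np.load("last_wrist.npz"))
a=np.radians(98);u=np.array([np.cos(a),np.sin(a)]);v=np.array([u[1],-u[0]])
c=np.array([.439,-.276])
print("pred tray far corners",proj(f,[np.r_[c+.1*u+s*.045*v,.012] for s in(-1,1)]).round(1))
hsv=cv2.cvtColor(f["image"],cv2.COLOR_RGB2HSV); m=cv2.inRange(hsv,(60,60,30),(90,255,255)); ys,xs=np.nonzero(m[60:90,200:420]); print(xs.min()+200,xs.max()+200,ys.min()+60,ys.max()+60)
P=bp(f,[(247,82),(386,82)],.1459-.029+.036); s=manip.state()["tool_pos"]
print("box far edge along, across",(P[:,:2].mean(0)-s[:2])@u,(P[:,:2].mean(0)-s[:2])@v)
E
```

```text
pred tray far corners [[265.6  80.3]
 [371.5  80.5]]
370 370 78 78
box far edge along, across 0.08207461373246526 0.00014206397816798368
```

Emit:
{"api": "play_rows", "payload": {
  "commands": [
    [0.5,2,15,0,0,0],
    [0,0,30,0,0,0],
    [0,0,30,0,0,0],
    [0,0,20,0,0,0],
    [0,0,8,0,0,0]
  ]
}}

```text
time: 25.8
tool_pos: [0.4377, -0.2727, 0.0405]
tool_rot: [-0.004, 0.655, 0.755, -0.001]
contact_force: [-0.1, 1.2, -1.5]
gripper_width: 0.668
grasp_force: 66.3
```

Emit:
{"api": "play_rows", "payload": {
  "commands": [
    [0,0,2,0,0,0],
    [0,0,0,0,0,0],
    [0,0,0,0,0,0]
  ]
}}

```text
time: 26.05
tool_pos: [0.4409, -0.2761, 0.0443]
tool_rot: [0.001, 0.656, 0.755, -0.0]
contact_force: [-0.1, -0.1, -1.5]
gripper_width: 0.666
grasp_force: 66.3
```

```bash
python3 - <<'E'
from h import *
togo(.439,-.275,.033,98)
E
```

```text
t 26.05 tcp [ 0.4409 -0.2761  0.0443] w 0.666 F [-0.1 -0.1 -1.5]
shift mm (target-yaw tool axes) [ 1.4 -1.7 11.3] present axes [ 1.4 -1.7 11.3] turn deg [0.   0.09 0.04]
```

Emit:
{"api": "play_rows", "payload": {
  "commands": [
    [1,-1.5,4,0,0,0],
    [0,0,3,0,0,0],
    [0,0,2,0,0,0],
    [0,0,1,0,0,0],
    [0,0,0,0,0,0]
  ]
}}

```text
time: 26.47
tool_pos: [0.4383, -0.275, 0.0331]
tool_rot: [-0.001, 0.656, 0.755, -0.001]
contact_force: [-0.8, -0.0, 0.4]
gripper_width: 0.66
grasp_force: 66.6
```

Emit:
{"api": "play_rows", "payload": {
  "commands": [
    [0,0,0.5,0,0,0],
    [0,0,0.5,0,0,0],
    [0,0,0,0,0,0]
  ]
}}

```text
time: 26.72
tool_pos: [0.4384, -0.2751, 0.0331]
tool_rot: [-0.001, 0.656, 0.755, -0.001]
contact_force: [-3.1, 2.3, 8.0]
gripper_width: 0.658
grasp_force: 67.4
```

The box is on the tray floor. I release it, rise and move clear.

Emit:
{"api": "play_rows", "payload": {
  "commands": [
    [0,0,0,0,0,0],
    [0,0,0,0,0,0],
    [0,0,0,0,0,0],
    [0,0,0,0,0,0],
    [0,0,0,0,0,0]
  ],
  "hand": 85.4
}}

```text
time: 27.13
tool_pos: [0.4381, -0.2748, 0.0316]
tool_rot: [-0.001, 0.656, 0.755, -0.001]
contact_force: [-0.9, -0.4, -0.3]
gripper_width: 0.997
grasp_force: 0.0
```

Emit:
{"api": "play_rows", "payload": {
  "commands": [
    [0,0,-10,0,0,0],
    [0,0,-30,0,0,0],
    [0,0,-40,0,0,0],
    [0,0,-40,0,0,0],
    [0,0,-40,0,0,0]
  ]
}}

```text
time: 27.55
tool_pos: [0.4381, -0.2745, 0.194]
tool_rot: [-0.001, 0.656, 0.755, -0.001]
contact_force: [0.7, 0.5, -0.2]
gripper_width: 0.996
grasp_force: 0.0
```

Emit:
{"api": "play_rows", "payload": {
  "commands": [
    [-20,0,-20,0,0,0],
    [-40,0,0,0,0,0],
    [-40,0,0,0,0,0],
    [-40,0,0,0,0,0],
    [-40,0,0,0,0,0]
  ]
}}

```text
time: 27.97
tool_pos: [0.4637, -0.4549, 0.2129]
tool_rot: [-0.0, 0.656, 0.755, -0.001]
contact_force: [-0.3, 0.2, -0.2]
gripper_width: 1.0
grasp_force: 0.0
```

Emit:
{"api": "play_rows", "payload": {
  "commands": [
    [-30,0,0,0,0,0],
    [0,0,0,0,0,0],
    [0,0,0,0,0,0],
    [0,0,0,0,0,0]
  ]
}}

```text
time: 28.3
tool_pos: [0.4676, -0.4824, 0.2118]
tool_rot: [-0.001, 0.656, 0.755, -0.0]
contact_force: [0.5, 0.6, 0.3]
gripper_width: 0.998
grasp_force: 0.0
```

```bash
python3 - <<'E'
from h import *
print(manip.state()["tool_pos"])
g=grab("top","pics/t2.png"); im=g["image"]; hsv=cv2.cvtColor(im,cv2.COLOR_RGB2HSV)
def big(m,z,n,k=5):
    m=cv2.morphologyEx(m,cv2.MORPH_CLOSE,np.ones((k,k)))
    for c in cv2.findContours(m,0,2)[0]:
        if cv2.contourArea(c)>250:
            r=cv2.minAreaRect(c); print(n,[round(v) for v in r[0]],rect(bp(g,cv2.boxPoints(r),z)))
big(cv2.inRange(hsv,(60,90,50),(85,255,255)),.012,"green")
big(cv2.inRange(hsv,(8,60,150),(28,200,255)),.04,"wood")
big(cv2.inRange(hsv,(100,130,90),(118,255,255)),.026,"blue")
# expected pixel of things
for n,X in dict(cup=[.632,.004,.07],cup_side=[.632,.004,.006],pw=[.430,.249,.037],can=[.531,-.138,.071]).items(): print(n,proj(g,[X]).round(1))
g2=cv2.circle; 
m=cv2.inRange(hsv,(0,0,150),(180,50,255)); big(m,.07,"white",3)
E
```

```text
[ 0.46760984 -0.48242504  0.21182   ]
green [423, 211] c 0.4387 -0.2753  edge01 len 198 ang -81.2  edge03 len 87 ang -172.9
wood [424, 210] c 0.4380 -0.2740  edge01 len 172 ang -82.1  edge03 len 59 ang -173.8
wood [320, 14] c 0.9409 -0.0081  edge01 len 1638 ang -89.9  edge03 len 79 ang -179.4
blue [319, 212] c 0.4337 -0.0202  edge01 len 55 ang -4.4  edge03 len 107 ang -94.6
cup [[309.8 127.8]]
cup_side [[310.5 135.1]]
pw [[208.7 211.6]]
can [[368.8 169. ]]
white [399, 339] c 0.1378 -0.2039  edge01 len 19 ang -50.0  edge03 len 166 ang -138.8
white [210, 214] c 0.4217 0.2381  edge01 len 143 ang -89.6  edge03 len 107 ang -177.8
white [368, 170] c 0.5290 -0.1363  edge01 len 52 ang -89.6  edge03 len 58 ang 179.8
white [304, 131] c 0.6246 0.0173  edge01 len 93 ang -56.5  edge03 len 64 ang -147.9
white [30, 150] c 0.5773 0.6838  edge01 len 144 ang -89.7  edge03 len 322 ang -174.9
white [300, 58] c 0.8090 0.0303  edge01 len 188 ang -89.8  edge03 len 122 ang -179.2
white [300, 11] c 0.9339 0.0320  edge01 len 65 ang -89.9  edge03 len 59 ang -179.2
```

All four pieces measure within a few millimetres of their places, and the canister hasn't moved. I hand the job in.

```bash
python3 -c "
from plant import manip
print(manip.job_done())"
```

```text
the job is handed in; nothing more can be done
None
```

The job is handed in at about 28 s of the 112 s allowed: the cup is on the coaster, the paperweight on the receipts, the ink pad in the recess and the pen box in the far green tray; the arm never touched the stapler or the canister.

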